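# Fit the sight glass and screw its retaining ring down

## Robot

A 6-joint arm with a two-finger parallel gripper is mounted at the origin on the work surface. World frame = base frame: x ahead of the robot, y to its left, z up, the work surface at z = 0. Lengths are in mm, angles in rad, forces in N, time in s.
With the tool pointing down it reaches from about 350 to 975 mm from the base axis. Payload 7.1 kg.
Tool frame: the origin (TCP) lies at the very end of the fingers, on their centre line; the grasp point (between the pads) lies 19 mm behind it (ctrl.tcp_to_grasp is the distance from the TCP to the grasp point, in mm); z points along the fingers, x is the direction in which the jaws open and shut, and the axes are right-handed (so a half turn about z gives the same grasp; the last joint's range is limited). The gripper opens to 88 mm and grips with 3 to 60 N. Pads are 20 mm wide; open, the fingers measure 115 mm over their backs; the gripper's body (75 mm by 178 mm) begins 61 mm behind the grasp point.
Start: joints at [1.201, 0.423, 1.63, -0, 1.089, -0.019], TCP at [214.749, 586.931, 222.675] pointing down, gripper open.
Joint ranges: [-3, 3], [-0.9, 2.11], [0.09, 2.58], [-1.31, 4.45], [0.11, 2.69], [-2.54, 2.54]. Speed limits (rad/s): [2.39, 2.39, 3.01, 3.14, 3.14, 3.14].

## Interface

Orientations are given as a rotation vector (axis times angle).
In Python, from workcell import get_obs, viewer, ctrl, masks_of gives the robot as it stands. The module is installed in compiled form; this text tells all that it offers.
- The arm moves only by the shell command python3 -m inch 'ROWS'. ROWS is JSON, a list of rows, each an object of numbers: "tx", "ty", "tz": the shift along the tool's x, y, z in cm; "ax", "ay", "az": the turn, a rotation vector about the tool's x, y, z in degrees; "jaw": the opening, from 0 (shut) to 1 (fully open). In form: [{"tx": .., "ty": .., "tz": .., "ax": .., "ay": .., "az": .., "jaw": ..}, ...]. A call has 1 to 12 rows; each row shifts and turns the commanded pose from where the row before left it, along the tool's axes as they then stand; what a row does not reach is not made up. A row lasts 1/8 s, in which the tool goes at most 62.5 mm and 10.7 degrees, less where a joint would pass 70% of its speed; a pose out of reach is approached as far as the arm can. A call is refused whole if a number of a shift passes 6.25 or a number of a turn 10.7, either way. A call with a gripper value outside its range is refused whole. The fingers move at their own pace and stop on an object; the grip force is fixed at half the most. Time passes only in rows, so rows that do not move let the fingers close. It gives the time, the measured TCP pose, the force and the opening at its end, in the units of the state.
- get_obs(): the state, without advancing time (a new reading comes with each control period).
- viewer.get_image(name): name is "side" or "top"; returns (picture, depth): 384x512x3 uint8, red, green, blue; 384x512 float32, mm along the optical axis (not along the pixel's ray), 0 where there is no reading.
- viewer.get_calibration(name): a dict with "fx", "fy", "cx", "cy" (pixels), "rvec" (rotation vector, rad) and "tvec" (3), from world to camera coordinates, as OpenCV has them. Camera axes: x right, y down, z forward; pixel columns grow to the right and rows downward; lengths in mm; the calibration is good to about 2 mm. A picture is of the moment at which its call begins. get_calibration takes no time and is no camera call.
- ctrl.close_job(): hands the job in, once; it reports no verdict.
Trained networks look in the newest picture that a camera, given by its name, has taken for a name from the list of things; names that differ only in an ending like _2 or _b are one class to them, and where a whole thing is asked for, a point or a joint stands for the part that bears it (a point fixed in the world has none). Each returns a list of dicts, best first, with "score" (0 to 1); they miss things now and then, are a little off and sometimes report something else, mostly with a low value. They report only what shows in the picture. A call takes as long as a camera call. They do not tell look-alikes from the thing itself.
- masks_of(camera, thing): "pixels" (384x512 bool, what is visible of it) and "location" ([column, row] in pixels, amid what is visible of it).
The state is a dict: "t": time; "qpos": joint angles; "qvel": joint speeds; "joint_torque": joint torques, N m; "ee_pos": TCP position; "orientation": TCP orientation; "ft_force": force on the tool from outside, world axes, zero at the start; "moment": the same for the moment, N m; "width": finger opening in mm.
Only numpy, scipy, OpenCV 4.12 (cv2) and the standard library are available. Lean on these libraries where they do the work, as an engineer would, in place of code of your own. Each camera call takes 0.05 s, during which the arm holds its last target. There are 200 camera calls.

## Task

Set the sight glass with the oblong flange into the oblong pocket of the gearcase cover, through the opening of the retaining ring, lowering it in gently rather than letting it fall from a height. Then take the ring by its two ears and screw it clockwise (seen from above) until it stops and is snug on the flange. Leave the glass in its seat and let go of everything.

Things in the scene. Friction and masses are not known exactly. Their poses are not given: they have to be found in the camera images.
- glass: Sight glass to fit, about 0.15 kg: round-ended steel flange 58 (x) by 30 (y) by 8 mm thick, on it an aluminium barrel, 26 mm diameter, with a dark glass window on top; 48 mm tall. Origin: centre of the underside, on the bench; z up. Two others have a round or square flange and do not fit. Hold it by the barrel's top 26 mm so the fingertips stay above the ring.
- cover: Grey-painted cast gearcase cover fixed flat on the bench, 190 (x) by 150 (y) by 30 mm, with a square boss 8 mm higher. Origin: centre of its underside, bench height; z up. Central pocket 68 mm along x by 40 mm along y, 8 mm deep, floor 30 mm above the origin: the flange lies there along x, either way round, up to 15 degrees off.
- ring (a joint): Bare steel retaining ring, captive on the cover over the pocket. 100 mm outside, 6 mm thick; opening a 72 mm circle with straight edges 42 mm apart. Starts at 0 to 0.05 rad: opening along the cover's x, upper face 48 mm above the bench. Grows clockwise from above to the stop at 1.3, sinks 3.2 mm per rad onto the flange ends. Resists with 0.12 N m, stays where left.
- ring_grip (a point): On the ring's axis midway between its two ears, 68 mm above the bench at first; turns and sinks with the ring. y is the line through the ears, x along the opening, z up. Ears: upright plates 18 (x) by 7 (y) mm, 56 mm over their outer faces, from 20 mm below this point (ring's face) to 10 mm above. The seated barrel stands between, as high as they are.
There are look-alikes about, which are no part of the job. Leave any orange or purple look-alike of the glass alone.

How it is judged (in metres and radians):
On the way:
1. the oblong sight glass sits in the pocket while the ring is still open (horizontal distance between glass and cover below 0.01 m and z of glass in the frame of cover below 0.033 m and angle between glass's own z axis and vertical below 0.15 rad and value of joint ring below 0.4 rad), for 0.2 s.
At the end, for the whole second after the job is handed in: The oblong-flanged glass rests in the pocket (within 10 mm of its centre, within 3 mm of its floor, upright within about 8 degrees, at rest) and the ring is screwed down to within 0.15 rad (about 8 degrees) of its stop (horizontal distance between glass and cover below 0.01 m and z of glass in the frame of cover between 0.027 and 0.033 m and angle between glass's own z axis and vertical below 0.15 rad and value of joint ring above 1.15 rad and linear speed of glass below 0.03 m/s); the robot touches nothing.
It fails at once if the glass falls freely more than 50 mm above its seat (height (world z) of glass above 0.08 m and contact force between glass and anything else below 0.01 N and linear speed of glass above 0.3 m/s).
It also fails if it takes over 48 s, if anything falls off the work surface, if the arm or the gripper's body presses on something with over 40 N, if the wrist force passes 120 N, or if a joint passes its speed limit or range.

## Working session

There is one attempt and no reset: what is moved stays moved. The work goes in short steps, Python scripts to look and compute and a shell command to move; the robot and the scene stay as the last step left them, time stands still between calls to the robot, and variables do not carry over. Pictures are saved under pics/ and viewed, about 8 in all and at most 12, crops included, and the job is handed in when it is done.

```bash
mkdir -p pics; cat > h.py <<'E'
import numpy as np, cv2
from scipy.spatial.transform import Rotation as R
from workcell import get_obs, viewer, ctrl, masks_of
def cloud(cam, depth):
    c=viewer.get_calibration(cam); v,u=np.indices(depth.shape)
    P=np.stack([(u-c['cx'])/c['fx']*depth,(v-c['cy'])/c['fy']*depth,depth],-1)
    M=R.from_rotvec(np.ravel(c['rvec'])).as_matrix()
    return (P-np.ravel(c['tvec']))@M
def save(n,im): cv2.imwrite('pics/'+n,cv2.cvtColor(im,cv2.COLOR_RGB2BGR))
E
python3 - <<'E'
from h import *
o=get_obs(); print(o['t'],o['ee_pos'],o['orientation'],o['width'],ctrl.tcp_to_grasp, R.from_rotvec(o['orientation']).as_matrix().round(3))
for cam in ['top','side']:
    im,d=viewer.get_image(cam); save(cam+'0.png',im); P=cloud(cam,d); np.savez(cam+'0.npz',im=im,d=d,P=P)
    for th in ['glass','cover','ring']:
        for m in masks_of(cam,th):
            q=P[m['pixels']&(d>0)]
            if len(q)==0: continue
            print(cam,th,round(m['score'],2),np.round(m['location']),len(q),np.median(q,0).round(),np.percentile(q[:,2],[2,98]).round(),q.min(0).round(),q.max(0).round())
E
```

```text
0.0 [214.5456304  586.43741723 221.90297764] [ 2.57422596e+00  1.79930881e+00 -1.92937322e-03] 87.60207150229556 18.700000000000003 [[ 0.344  0.939 -0.001]
 [ 0.939 -0.344 -0.001]
 [-0.002  0.    -1.   ]]
top glass 0.98 [348. 235.] 483 [ 420. -151.   10.] [ 1. 52.] [ 391. -173.   -2.] [ 448. -136.   54.]
top glass 0.84 [302. 207.] 376 [476. -63.  11.] [ 6. 52.] [452. -80.   2.] [506. -48.  53.]
top glass 0.61 [256. 190.] 422 [514.  16.  10.] [ 5. 52.] [498. -11.   1.] [535.  45.  55.]
top cover 0.86 [181. 178.] 7924 [534. 161.  32.] [16. 52.] [434.  79.  -1.] [646. 259.  81.]
top ring 0.91 [191. 172.] 1438 [537. 162.  49.] [45. 79.] [489. 115.  31.] [587. 214.  81.]
side glass 0.96 [254. 202.] 381 [514.   4.  23.] [ 4. 50.] [499. -16.   2.] [532.  39.  51.]
side glass 0.9 [216. 274.] 726 [ 418. -164.   12.] [ 1. 50.] [ 390. -174.   -1.] [447. -97.  51.]
side glass 0.59 [242. 234.] 550 [476. -76.  12.] [ 1. 50.] [449. -86.  -1.] [509. -42.  51.]
side glass 0.25 [251. 152.] 714 [535. 140.  48.] [38. 77.] [488. 111.  28.] [585. 208.  79.]
side cover 0.88 [251. 172.] 3619 [530. 123.  30.] [ 3. 67.] [435.  21.  -1.] [652. 300.  79.]
side ring 0.87 [250. 157.] 656 [535. 138.  48.] [38. 77.] [489. 111.  29.] [584. 208.  79.]
```

View pics/top0.png

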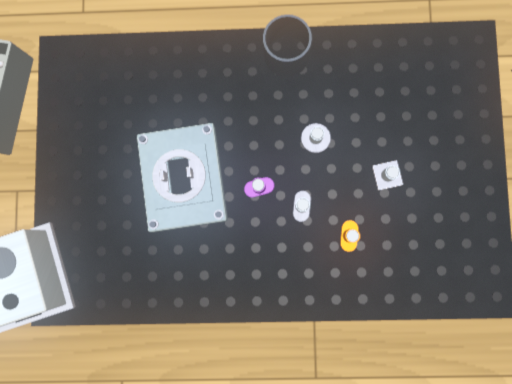

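View pics/side0.png

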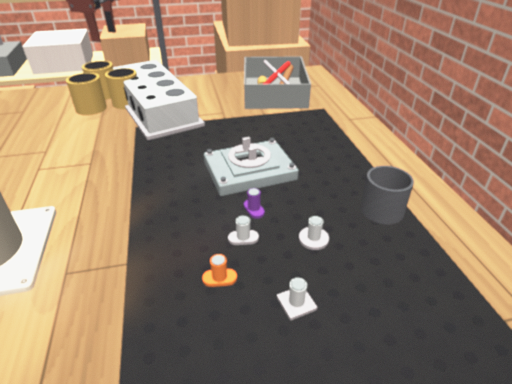

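The top view shows the steel oblong glass at (302,207). The orange look-alike is at (350,236) and the purple one at (259,187). The cover and ring are at (180,176), with the ears at about (167,176) and (190,173). Next I measure these precisely.

```bash
python3 - <<'E'
from h import *
D={c:np.load(c+'0.npz') for c in ['top','side']}
def rect(q): 
    (c,s,a)=cv2.minAreaRect(q[:,:2].astype(np.float32)); return np.round(c,1),np.round(s,1),round(a,1)
for c in D:
    P=D[c]['P'];d=D[c]['d']; ok=d>0
    near=lambda x,y,r: ok&(np.hypot(P[...,0]-x,P[...,1]-y)<r)
    g=near(476,-63,45)
    im=D[c]['im'].astype(int); bright=im.sum(-1)>300
    q=P[g&(P[...,2]>5)&bright]; print(c,'glass all',len(q),rect(q))
    q=P[g&(P[...,2]>44)]; print(' barrel top',len(q),q.mean(0).round(1),rect(q))
    q=P[g&(P[...,2]<16)&(P[...,2]>4)&bright]; print(' flange',len(q),rect(q), q[:,2].mean())
    q=P[near(535,162,140)&(P[...,2]>22)&(P[...,2]<58)]; print(' cover',rect(q))
    q=P[near(535,162,60)&(P[...,2]>44)&(P[...,2]<56)]; 
    print(' ring',len(q),rect(q),q[:,2].mean(), cv2.minEnclosingCircle(q[:,:2].astype(np.float32)))
    q=P[near(535,162,60)&(P[...,2]>70)]; k=cv2.kmeans(q.astype(np.float32),2,None,(3,50,.1),5,cv2.KMEANS_PP_CENTERS)
    print(' ears',len(q),k[2].round(1),np.bincount(k[1].ravel()))
im=cv2.resize(D['top']['im'][115:240,130:330],None,fx=4,fy=4,interpolation=cv2.INTER_CUBIC); save('crop.png',im)
E
```

```text
top glass all 424 (array([474.6, -51.2]), array([55.8, 67.4]), 88.4)
 barrel top 160 [478.1 -64.5  49.5] (array([477.9, -64.8]), array([24.5, 24.8]), 43.3)
 flange 266 (array([472.8, -53.8]), array([68.3, 57. ]), 4.9) 8.396262327079926
 cover (array([542.2, 133.2]), array([190.3, 214. ]), 7.2)
 ring 1315 (array([537.8, 164.1]), array([98.5, 99. ]), 60.9) 48.61978378798136 ((538.0215454101562, 164.34918212890625), 49.94977951049805)
 ears 95 [[535.  187.8  77.8]
 [540.  139.3  77.5]] [48 47]
side glass all 516 (array([477.2, -67.9]), array([30.4, 56.2]), 81.7)
 barrel top 123 [477.1 -69.9  48.4] (array([476.7, -67.4]), array([24.9, 26.4]), 18.6)
 flange 257 (array([477.1, -67.9]), array([30.4, 56.4]), 81.7) 8.346873490950056
 cover (array([540.1, 132.4]), array([188.5, 212.1]), 7.4)
 ring 508 (array([536.4, 159.9]), array([97. , 97.7]), 89.8) 47.82243523081839 ((537.0349731445312, 160.83839416503906), 49.86222457885742)
 ears 66 [[538.5 135.3  75. ]
 [534.6 183.7  75. ]] [34 32]
```

View pics/crop.png

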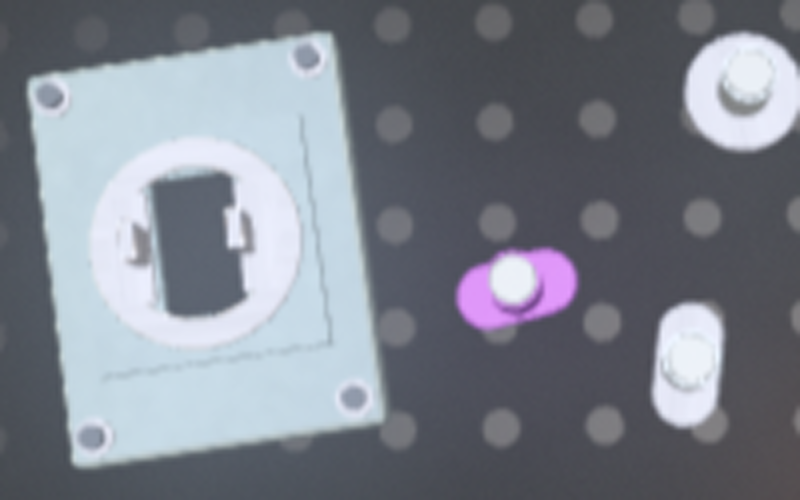

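The steel glass is at about (477.5, -66) with yaw about -6.5°. The ring and cover are at about (537.5, 162) with yaw about +6.5°. Both cameras give the same glass-to-ring offset, (60, 228.6). First I turn the tool and travel to the glass.

```bash
python3 -m inch '[{"az":9.5},{"az":9.6},{"az":9.6},{"az":9.6},{"az":9.6},{"az":9.6},{"az":9.6},{"az":9.6},{}]'
python3 -m inch '[{"tx":2.79,"ty":5.15},{"tx":2.79,"ty":5.15},{"tx":2.79,"ty":5.15},{"tx":2.79,"ty":5.15},{"tx":2.79,"ty":5.15},{"tx":2.79,"ty":5.15},{"tx":2.79,"ty":5.15},{"tx":2.79,"ty":5.15},{"tx":2.79,"ty":5.15},{"tx":2.79,"ty":5.15},{"tx":2.79,"ty":5.15},{"tx":2.79,"ty":5.15}]'
cat >> h.py <<'E'
def go(x,y,z,yaw):
    o=get_obs(); M=R.from_rotvec(o['orientation']).as_matrix(); p=np.array(o['ee_pos'])
    print('t',round(o['t'],2),'pos',p.round(1),'yaw',np.degrees(np.arctan2(M[1,0],M[0,0])).round(2),'tilt',M[2].round(3),'w',round(o['width'],1),'F',np.round(o['ft_force'],1),'q6',round(o['qpos'][5],2))
    print('cm t',(M.T@(np.array([x,y,z])-p)/10).round(2),'az',round(np.degrees(np.arctan2(M[1,0],M[0,0]))-yaw,2))
E
python3 -c "
from h import *
go(477.5,-66,80,-6.5)"
```

```text
t 0.4 pos [214.7 586.8 222.6] yaw 69.9 tilt [-0.  0. -1.] w 87.9 F [0.3 0.5 0.3] q6 -0.02
cm t [-52.28  47.11  14.27] az 76.4$[0]: bad value
$[0]: bad value
```

```bash
python3 -m inch '[{"tx":0,"ty":0,"tz":0,"ax":0,"ay":0,"az":9.5,"jaw":1},{"tx":0,"ty":0,"tz":0,"ax":0,"ay":0,"az":9.5,"jaw":1},{"tx":0,"ty":0,"tz":0,"ax":0,"ay":0,"az":9.5,"jaw":1},{"tx":0,"ty":0,"tz":0,"ax":0,"ay":0,"az":9.5,"jaw":1},{"tx":0,"ty":0,"tz":0,"ax":0,"ay":0,"az":9.6,"jaw":1},{"tx":0,"ty":0,"tz":0,"ax":0,"ay":0,"az":9.6,"jaw":1},{"tx":0,"ty":0,"tz":0,"ax":0,"ay":0,"az":9.6,"jaw":1},{"tx":0,"ty":0,"tz":0,"ax":0,"ay":0,"az":9.6,"jaw":1},{"tx":0,"ty":0,"tz":0,"ax":0,"ay":0,"az":0,"jaw":1}]'
python3 -c "
from h import *
go(477.5,-66,120,-6.5)"
```

```text
t: 1.52
ee_pos: [214.7, 586.9, 222.7]
orientation: [-3.137, 0.176, -0.0]
ft_force: [-0.5, 0.5, -0.3]
width: 87.8
t 1.52 pos [214.7 586.9 222.7] yaw -6.41 tilt [ 0. -0. -1.] w 87.8 F [-0.5  0.5 -0.3] q6 1.31
cm t [33.4  61.95 10.27] az 0.09
```

```bash
python3 -m inch '[{"tx":2.78,"ty":5.16,"tz":0,"ax":0,"ay":0,"az":0,"jaw":1},{"tx":2.78,"ty":5.16,"tz":0,"ax":0,"ay":0,"az":0,"jaw":1},{"tx":2.78,"ty":5.16,"tz":0,"ax":0,"ay":0,"az":0,"jaw":1},{"tx":2.78,"ty":5.16,"tz":0,"ax":0,"ay":0,"az":0,"jaw":1},{"tx":2.78,"ty":5.16,"tz":0,"ax":0,"ay":0,"az":0,"jaw":1},{"tx":2.78,"ty":5.16,"tz":0,"ax":0,"ay":0,"az":0,"jaw":1},{"tx":2.78,"ty":5.16,"tz":0,"ax":0,"ay":0,"az":0,"jaw":1},{"tx":2.78,"ty":5.16,"tz":0,"ax":0,"ay":0,"az":0,"jaw":1},{"tx":2.78,"ty":5.16,"tz":0,"ax":0,"ay":0,"az":0,"jaw":1},{"tx":2.78,"ty":5.16,"tz":2,"ax":0,"ay":0,"az":0,"jaw":1},{"tx":2.78,"ty":5.16,"tz":4,"ax":0,"ay":0,"az":0,"jaw":1},{"tx":0,"ty":0,"tz":4,"ax":0,"ay":0,"az":0,"jaw":1}]'
python3 -c "
from h import *
go(477.5,-66,26,-6.5)"
```

```text
t: 3.02
ee_pos: [454.0, -8.2, 127.2]
orientation: [3.136, -0.179, 0.006]
ft_force: [-0.1, 0.8, 0.3]
width: 87.4
t 3.02 pos [454.   -8.2 127.2] yaw -6.53 tilt [ 0.004  0.    -1.   ] w 87.4 F [-0.1  0.8  0.3] q6 0.07
cm t [ 2.95  5.48 10.13] az -0.03
```

```bash
python3 -m inch '[{"tx":1.5,"ty":2.75,"tz":1,"ax":0,"ay":0,"az":0,"jaw":1},{"tx":1.5,"ty":2.75,"tz":1,"ax":0,"ay":0,"az":0,"jaw":1},{"tx":0,"ty":0,"tz":0,"ax":0,"ay":0,"az":0,"jaw":1}]'
python3 - <<'E'
from h import *
go(477.5,-66,26,-6.5)
im,d=viewer.get_image('side'); save('s1.png',cv2.resize(im[140:320,150:390],None,fx=3,fy=3,interpolation=cv2.INTER_CUBIC))
E
```

```text
t: 3.4
ee_pos: [475.8, -64.4, 107.0]
orientation: [3.137, -0.177, -0.001]
ft_force: [-0.1, 0.4, 0.3]
width: 87.7
t 3.4 pos [475.8 -64.4 107. ] yaw -6.46 tilt [-0.  0. -1.] w 87.7 F [-0.1  0.4  0.3] q6 -0.05
cm t [0.19 0.14 8.1 ] az 0.04
```

View pics/s1.png

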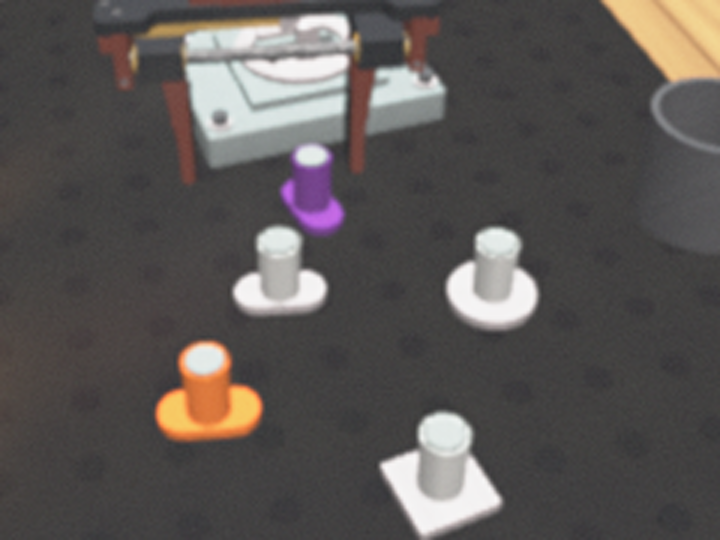

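The open fingers straddle the steel oblong glass: the tips are at (188,180) and (357,170) in the crop, and the glass is at (279,265). I descend and grip.

```bash
python3 -m inch '[{"tx":0.19,"ty":0.14,"tz":2.7,"ax":0,"ay":0,"az":0,"jaw":1},{"tx":0,"ty":0,"tz":2.7,"ax":0,"ay":0,"az":0,"jaw":1},{"tx":0,"ty":0,"tz":2.7,"ax":0,"ay":0,"az":0,"jaw":1},{"tx":0,"ty":0,"tz":0,"ax":0,"ay":0,"az":0,"jaw":1},{"tx":0,"ty":0,"tz":0,"ax":0,"ay":0,"az":0,"jaw":0},{"tx":0,"ty":0,"tz":0,"ax":0,"ay":0,"az":0,"jaw":0},{"tx":0,"ty":0,"tz":0,"ax":0,"ay":0,"az":0,"jaw":0},{"tx":0,"ty":0,"tz":0,"ax":0,"ay":0,"az":0,"jaw":0},{"tx":0,"ty":0,"tz":0,"ax":0,"ay":0,"az":0,"jaw":0},{"tx":0,"ty":0,"tz":0,"ax":0,"ay":0,"az":0,"jaw":0}]'
python3 - <<'E'
from h import *
go(477.5,-66,130,-6.5)
E
```

```text
t: 4.7
ee_pos: [477.0, -64.8, 26.4]
orientation: [-3.137, 0.178, 0.0]
ft_force: [-1.1, 0.6, 0.6]
width: 31.1
t 4.7 pos [477.  -64.8  26.4] yaw -6.51 tilt [-0.  0. -1.] w 31.1 F [-1.1  0.6  0.6] q6 -0.05
cm t [  0.06   0.11 -10.36] az -0.01
```

```bash
python3 -m inch '[{"tx":0,"ty":0,"tz":0,"ax":0,"ay":0,"az":0,"jaw":0},{"tx":0,"ty":0,"tz":0,"ax":0,"ay":0,"az":0,"jaw":0},{"tx":0,"ty":0,"tz":0,"ax":0,"ay":0,"az":0,"jaw":0},{"tx":0,"ty":0,"tz":-0.5,"ax":0,"ay":0,"az":0,"jaw":0},{"tx":0,"ty":0,"tz":-2,"ax":0,"ay":0,"az":0,"jaw":0},{"tx":0,"ty":0,"tz":-4,"ax":0,"ay":0,"az":0,"jaw":0},{"tx":0,"ty":0,"tz":-4,"ax":0,"ay":0,"az":0,"jaw":0},{"tx":0,"ty":0,"tz":0,"ax":0,"ay":0,"az":0,"jaw":0}]'
python3 - <<'E'
from h import *
go(477+60,-66+228.6,131,6.5)
for cam in ['top','side']:
    im,d=viewer.get_image(cam); P=cloud(cam,d)
    np.savez(cam+'1.npz',im=im,d=d,P=P)
    o=get_obs()['ee_pos']
    q=P[(d>0)&(np.hypot(P[...,0]-o[0],P[...,1]-o[1])<36)&(P[...,2]>98)&(P[...,2]<122)]
    if len(q)>5: print(cam,len(q),q.mean(0),cv2.minAreaRect(q[:,:2].astype(np.float32)))
E
```

```text
t: 5.7
ee_pos: [478.9, -65.1, 134.1]
orientation: [3.136, -0.178, 0.009]
ft_force: [0.1, 0.3, -1.4]
width: 25.3
t 5.7 pos [478.9 -65.1 134.1] yaw -6.5 tilt [ 0.006  0.    -1.   ] w 25.3 F [ 0.1  0.3 -1.4] q6 -0.05
cm t [  3.2  -23.28   0.32] az -13.0
side 345 [475.71982503 -73.90684898 113.30251433] ((476.8076477050781, -68.32506561279297), (31.471296310424805, 57.02593231201172), 84.32686614990234)
```

Held: width 25.3, and the flange hangs straight beneath the tool. I carry it over to the ring.

```bash
python3 -m inch '[{"tx":0.6,"ty":-2.5,"tz":0,"ax":0,"ay":0,"az":0,"jaw":0},{"tx":0.6,"ty":-4.6,"tz":0,"ax":0,"ay":0,"az":0,"jaw":0},{"tx":0.6,"ty":-4.6,"tz":0,"ax":0,"ay":0,"az":0,"jaw":0},{"tx":0.6,"ty":-4.6,"tz":0,"ax":0,"ay":0,"az":0,"jaw":0},{"tx":0.6,"ty":-4.5,"tz":0,"ax":0,"ay":0,"az":0,"jaw":0},{"tx":0.2,"ty":-2.5,"tz":0,"ax":0,"ay":0,"az":0,"jaw":0},{"tx":0,"ty":0,"tz":0,"ax":0,"ay":0,"az":-6.3,"jaw":0},{"tx":0,"ty":0,"tz":0,"ax":0,"ay":0,"az":-6.4,"jaw":0},{"tx":0,"ty":0,"tz":0,"ax":0,"ay":0,"az":0,"jaw":0},{"tx":0,"ty":0,"tz":0,"ax":0,"ay":0,"az":0,"jaw":0}]'
python3 - <<'E'
from h import *
go(537.2,163.6,57,6.2)
im,d=viewer.get_image('side'); P=cloud('side',d)
o=get_obs()['ee_pos']
q=P[(d>0)&(np.hypot(P[...,0]-o[0],P[...,1]-o[1])<36)&(P[...,2]>100)&(P[...,2]<122)]
print(len(q),q.mean(0),cv2.minAreaRect(q[:,:2].astype(np.float32)))
save('s2.png',cv2.resize(im[90:220,170:350],None,fx=4,fy=4,interpolation=cv2.INTER_CUBIC))
E
```

```text
t: 7.05
ee_pos: [534.6, 162.8, 130.4]
orientation: [3.137, 0.166, -0.003]
ft_force: [0.6, -0.5, -0.4]
width: 25.5
t 7.05 pos [534.6 162.8 130.4] yaw 6.07 tilt [-0.002  0.    -1.   ] w 25.5 F [ 0.6 -0.5 -0.4] q6 0.17
cm t [ 0.28 -0.05  7.34] az -0.13
206 [531.65361189 152.59496499 111.36899562] ((533.2572631835938, 158.235595703125), (56.2486457824707, 30.94463539123535), 0.6388493180274963)
```

View pics/s2.png

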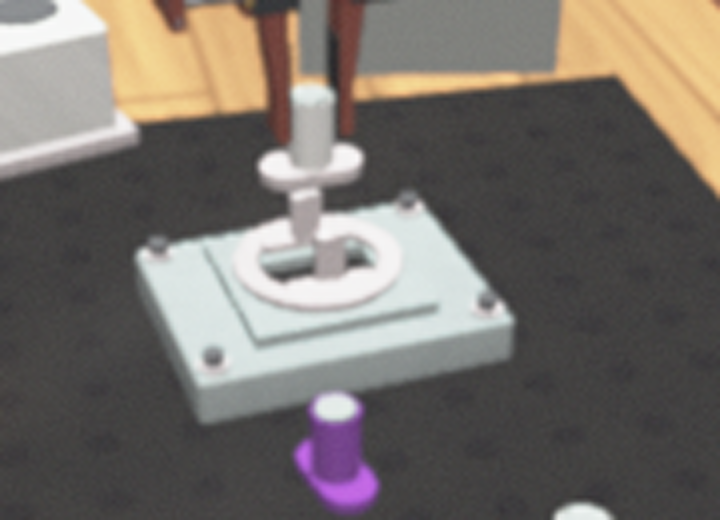

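The view shows the glass centred above the opening (flange at (312,165), ring at (318,262)), held and aligned along it. I lower it in stages.

```bash
python3 -m inch '[{"tx":0.28,"ty":-0.1,"tz":0.5,"ax":0,"ay":0,"az":-0.3,"jaw":0},{"tx":0,"ty":0,"tz":1.2,"ax":0,"ay":0,"az":0,"jaw":0},{"tx":0,"ty":0,"tz":1.2,"ax":0,"ay":0,"az":0,"jaw":0},{"tx":0,"ty":0,"tz":1,"ax":0,"ay":0,"az":0,"jaw":0},{"tx":0,"ty":0,"tz":0.8,"ax":0,"ay":0,"az":0,"jaw":0},{"tx":0,"ty":0,"tz":0.6,"ax":0,"ay":0,"az":0,"jaw":0},{"tx":0,"ty":0,"tz":0,"ax":0,"ay":0,"az":0,"jaw":0}]'
python3 - <<'E'
from h import *
go(537.2,164.2,57,6.4)
E
```

```text
t: 7.98
ee_pos: [537.7, 164.3, 78.0]
orientation: [3.136, 0.178, -0.001]
ft_force: [-0.1, 0.3, -1.2]
width: 25.5
t 7.97 pos [537.7 164.3  78. ] yaw 6.5 tilt [-0.001  0.    -1.   ] w 25.5 F [-0.1  0.3 -1.2] q6 0.16
cm t [-0.05  0.01  2.1 ] az 0.1
```

```bash
python3 -m inch '[{"tx":0,"ty":0,"tz":0.3,"ax":0,"ay":0,"az":0,"jaw":0},{"tx":0,"ty":0,"tz":0.4,"ax":0,"ay":0,"az":0,"jaw":0},{"tx":0,"ty":0,"tz":0.4,"ax":0,"ay":0,"az":0,"jaw":0},{"tx":0,"ty":0,"tz":0.3,"ax":0,"ay":0,"az":0,"jaw":0},{"tx":0,"ty":0,"tz":0.2,"ax":0,"ay":0,"az":0,"jaw":0},{"tx":0,"ty":0,"tz":0,"ax":0,"ay":0,"az":0,"jaw":0}]'
python3 -m inch '[{"tx":0,"ty":0,"tz":0.2,"ax":0,"ay":0,"az":0,"jaw":0},{"tx":0,"ty":0,"tz":0.2,"ax":0,"ay":0,"az":0,"jaw":0},{"tx":0,"ty":0,"tz":0.1,"ax":0,"ay":0,"az":0,"jaw":0},{"tx":0,"ty":0,"tz":0,"ax":0,"ay":0,"az":0,"jaw":0}]'
python3 - <<'E'
from h import *
go(537.2,164.2,57,6.4)
E
```

```text
t: 8.72
ee_pos: [537.8, 164.3, 62.3]
orientation: [3.136, 0.178, -0.0]
ft_force: [0.9, -0.6, -2.7]
width: 25.1
t: 9.22
ee_pos: [537.8, 164.4, 57.3]
orientation: [3.136, 0.178, -0.0]
ft_force: [0.2, -0.3, -1.5]
width: 25.1
t 9.22 pos [537.8 164.4  57.3] yaw 6.5 tilt [-0.  0. -1.] w 25.1 F [ 0.2 -0.3 -1.5] q6 0.16
cm t [-0.06  0.01  0.03] az 0.1
```

```bash
python3 -m inch '[{"tx":0,"ty":0,"tz":0.1,"ax":0,"ay":0,"az":0,"jaw":0},{"tx":0,"ty":0,"tz":0,"ax":0,"ay":0,"az":0,"jaw":0},{"tx":0,"ty":0,"tz":0,"ax":0,"ay":0,"az":0,"jaw":0.5},{"tx":0,"ty":0,"tz":0,"ax":0,"ay":0,"az":0,"jaw":1},{"tx":0,"ty":0,"tz":0,"ax":0,"ay":0,"az":0,"jaw":1},{"tx":0,"ty":0,"tz":0,"ax":0,"ay":0,"az":0,"jaw":1},{"tx":0,"ty":0,"tz":0,"ax":0,"ay":0,"az":0,"jaw":1},{"tx":0,"ty":0,"tz":-2,"ax":0,"ay":0,"az":0,"jaw":1},{"tx":0,"ty":0,"tz":-4,"ax":0,"ay":0,"az":0,"jaw":1},{"tx":0,"ty":0,"tz":-4,"ax":0,"ay":0,"az":0,"jaw":1},{"tx":0,"ty":0,"tz":-4,"ax":0,"ay":0,"az":0,"jaw":1},{"tx":0,"ty":0,"tz":0,"ax":0,"ay":0,"az":0,"jaw":1}]'
python3 - <<'E'
from h import *
go(537.5,164,60,96)
im,d=viewer.get_image('side'); P=cloud('side',d)
n=(d>0)&(np.hypot(P[...,0]-537,P[...,1]-161)<60)&(P[...,2]>66)&(P[...,2]<84)
q=P[n]; k=cv2.kmeans(q.astype(np.float32),3,None,(3,50,.1),5,cv2.KMEANS_PP_CENTERS); print(k[2].round(1),[q[k[1].ravel()==i][:,2].max().round(1) for i in range(3)])
save('s3.png',cv2.resize(im[90:220,170:350],None,fx=4,fy=4,interpolation=cv2.INTER_CUBIC))
E
```

```text
t: 10.72
ee_pos: [539.9, 165.0, 199.7]
orientation: [-3.135, -0.178, -0.01]
ft_force: [0.2, 0.8, -0.1]
width: 87.8
t 10.72 pos [539.9 165.  199.7] yaw 6.5 tilt [ 0.006 -0.001 -1.   ] w 87.8 F [ 0.2  0.8 -0.1] q6 0.16
cm t [-0.34  0.09 13.96] az -89.5
[[535.8 157.1  76.1]
 [538.2 135.1  72.8]
 [533.2 183.3  75.2]] [np.float64(80.6), np.float64(79.5), np.float64(78.8)]
```

View pics/s3.png

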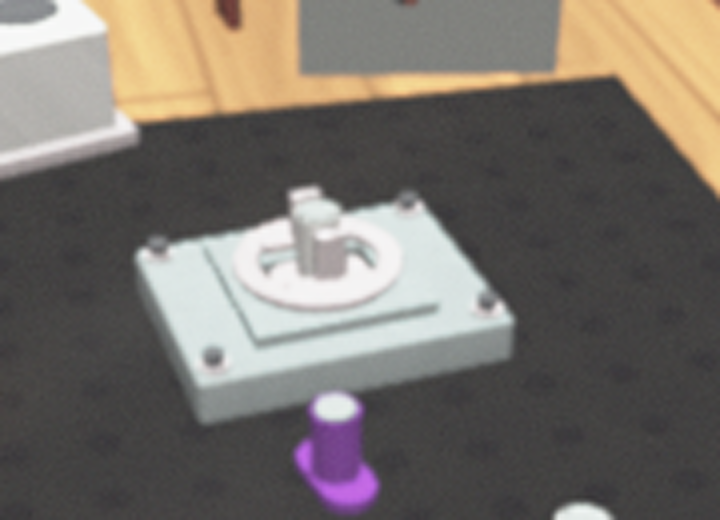

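The glass is seated: barrel between the ears at (318,235) and flange inside the open ring. Next I turn the tool to the ear line.

```bash
python3 -m inch '[{"tx":0,"ty":0,"tz":0,"ax":0,"ay":0,"az":-9,"jaw":1},{"tx":0,"ty":0,"tz":1,"ax":0,"ay":0,"az":-10,"jaw":1},{"tx":0,"ty":0,"tz":1,"ax":0,"ay":0,"az":-10,"jaw":1},{"tx":0,"ty":0,"tz":1,"ax":0,"ay":0,"az":-10,"jaw":1},{"tx":0,"ty":0,"tz":1,"ax":0,"ay":0,"az":-10,"jaw":1},{"tx":0,"ty":0,"tz":1,"ax":0,"ay":0,"az":-10,"jaw":1},{"tx":0,"ty":0,"tz":1,"ax":0,"ay":0,"az":-10,"jaw":1},{"tx":0,"ty":0,"tz":1,"ax":0,"ay":0,"az":-10,"jaw":1},{"tx":0,"ty":0,"tz":0,"ax":0,"ay":0,"az":-10.4,"jaw":1},{"tx":0,"ty":0,"tz":0,"ax":0,"ay":0,"az":0,"jaw":1},{"tx":0,"ty":0,"tz":0,"ax":0,"ay":0,"az":0,"jaw":1}]'
python3 - <<'E'
from h import *
go(537.7,163.6,56,96)
E
```

```text
t: 12.15
ee_pos: [537.4, 164.2, 125.7]
orientation: [-2.108, -2.329, 0.002]
ft_force: [0.5, 0.6, 0.2]
width: 88.0
t 12.15 pos [537.4 164.2 125.7] yaw 95.7 tilt [-0.    -0.001 -1.   ] w 88.0 F [0.5 0.6 0.2] q6 -1.39
cm t [-0.06  0.04  6.97] az -0.3
```

```bash
python3 -m inch '[{"tx":-0.06,"ty":0,"tz":2,"ax":0,"ay":0,"az":0,"jaw":1},{"tx":0,"ty":0,"tz":2,"ax":0,"ay":0,"az":0,"jaw":1},{"tx":0,"ty":0,"tz":2,"ax":0,"ay":0,"az":0,"jaw":1},{"tx":0,"ty":0,"tz":0.9,"ax":0,"ay":0,"az":0,"jaw":1},{"tx":0,"ty":0,"tz":0,"ax":0,"ay":0,"az":0,"jaw":1},{"tx":0,"ty":0,"tz":0,"ax":0,"ay":0,"az":0,"jaw":0},{"tx":0,"ty":0,"tz":0,"ax":0,"ay":0,"az":0,"jaw":0},{"tx":0,"ty":0,"tz":0,"ax":0,"ay":0,"az":0,"jaw":0},{"tx":0,"ty":0,"tz":0,"ax":0,"ay":0,"az":0,"jaw":0},{"tx":0,"ty":0,"tz":0,"ax":0,"ay":0,"az":0,"jaw":0},{"tx":0,"ty":0,"tz":0,"ax":0,"ay":0,"az":0,"jaw":0}]'
python3 - <<'E'
from h import *
go(537.7,163.6,52,21)
print(np.round(get_obs()['moment'],2))
E
```

```text
t: 13.52
ee_pos: [538.2, 163.7, 57.8]
orientation: [2.104, 2.333, 0.0]
ft_force: [-0.5, -3.0, 5.2]
width: 55.9
t 13.53 pos [538.2 163.7  57.8] yaw 95.9 tilt [-0.  0. -1.] w 55.9 F [-0.5 -3.   5.2] q6 -1.4
cm t [-0.   -0.05  0.58] az 74.9
[-0.33  0.09 -0.09]
```

Gripped on the ears (55.9 mm). I start screwing clockwise and follow the sink.

```bash
python3 -m inch '[{"tx":0,"ty":0,"tz":0.03,"ax":0,"ay":0,"az":4,"jaw":0},{"tx":0,"ty":0,"tz":0.03,"ax":0,"ay":0,"az":5,"jaw":0},{"tx":0,"ty":0,"tz":0.03,"ax":0,"ay":0,"az":5,"jaw":0},{"tx":0,"ty":0,"tz":0.03,"ax":0,"ay":0,"az":5,"jaw":0},{"tx":0,"ty":0,"tz":0.03,"ax":0,"ay":0,"az":5,"jaw":0},{"tx":0,"ty":0,"tz":0.03,"ax":0,"ay":0,"az":5,"jaw":0},{"tx":0,"ty":0,"tz":0.03,"ax":0,"ay":0,"az":5,"jaw":0},{"tx":0,"ty":0,"tz":0.03,"ax":0,"ay":0,"az":5,"jaw":0},{"tx":0,"ty":0,"tz":0.03,"ax":0,"ay":0,"az":5,"jaw":0},{"tx":0,"ty":0,"tz":0,"ax":0,"ay":0,"az":0,"jaw":0}]'
python3 - <<'E'
from h import *
go(537.7,163.6,52,21)
print(np.round(get_obs()['moment'],2))
E
```

```text
t: 14.78
ee_pos: [538.2, 163.5, 55.3]
orientation: [2.825, 1.373, 0.0]
ft_force: [-1.2, -3.7, 8.3]
width: 55.7
t 14.78 pos [538.2 163.5  55.3] yaw 51.84 tilt [-0.  0. -1.] w 55.7 F [-1.2 -3.7  8.3] q6 -0.63
cm t [-0.02 -0.04  0.33] az 30.84
[-0.66  0.25 -0.15]
```

```bash
python3 -m inch '[{"tx":0,"ty":0,"tz":0.03,"ax":0,"ay":0,"az":5,"jaw":0},{"tx":0,"ty":0,"tz":0.03,"ax":0,"ay":0,"az":5,"jaw":0},{"tx":0,"ty":0,"tz":0.03,"ax":0,"ay":0,"az":5,"jaw":0},{"tx":0,"ty":0,"tz":0.03,"ax":0,"ay":0,"az":5,"jaw":0},{"tx":0,"ty":0,"tz":0.02,"ax":0,"ay":0,"az":4,"jaw":0},{"tx":0,"ty":0,"tz":0.01,"ax":0,"ay":0,"az":2,"jaw":0},{"tx":0,"ty":0,"tz":0,"ax":0,"ay":0,"az":0,"jaw":0}]'
python3 - <<'E'
from h import *
go(537.7,163.6,52,21)
print(np.round(get_obs()['moment'],2))
E
python3 -m inch '[{"tx":0,"ty":0,"tz":0.01,"ax":0,"ay":0,"az":1.5,"jaw":0},{"tx":0,"ty":0,"tz":0.01,"ax":0,"ay":0,"az":1.5,"jaw":0},{"tx":0,"ty":0,"tz":0,"ax":0,"ay":0,"az":0,"jaw":0}]'
python3 - <<'E'
from h import *
go(537.7,163.6,52,21)
print(np.round(get_obs()['moment'],2))
E
```

```text
t: 15.65
ee_pos: [538.0, 163.4, 53.9]
orientation: [3.061, 0.703, 0.0]
ft_force: [-1.5, -4.7, 10.1]
width: 55.7
t 15.65 pos [538.  163.4  53.9] yaw 25.88 tilt [-0.  0. -1.] w 55.7 F [-1.5 -4.7 10.1] q6 -0.18
cm t [-0.02 -0.03  0.19] az 4.88
[-0.81  0.26 -0.2 ]
t: 16.02
ee_pos: [538.1, 163.4, 53.8]
orientation: [3.078, 0.625, 0.0]
ft_force: [-1.9, -4.8, 11.3]
width: 55.7
t 16.02 pos [538.1 163.4  53.8] yaw 22.94 tilt [-0.     0.001 -1.   ] w 55.7 F [-1.9 -4.8 11.3] q6 -0.13
cm t [-0.03 -0.03  0.18] az 1.94
[-0.81  0.39  0.18]
```

```bash
python3 -m inch '[{"tx":0,"ty":0,"tz":0,"ax":0,"ay":0,"az":1.5,"jaw":0},{"tx":0,"ty":0,"tz":0,"ax":0,"ay":0,"az":0,"jaw":0}]'
python3 - <<'E'
from h import *
go(537.7,163.6,52,21)
print(np.round(get_obs()['moment'],2))
E
python3 -m inch '[{"tx":0,"ty":0,"tz":0,"ax":0,"ay":0,"az":1.5,"jaw":0},{"tx":0,"ty":0,"tz":0,"ax":0,"ay":0,"az":0,"jaw":0}]'
python3 - <<'E'
from h import *
go(537.7,163.6,52,21)
print(np.round(get_obs()['moment'],2))
E
```

```text
t: 16.27
ee_pos: [538.0, 163.5, 53.8]
orientation: [3.085, 0.588, 0.0]
ft_force: [-2.1, -4.4, 10.6]
width: 55.7
t 16.27 pos [538.  163.5  53.8] yaw 21.58 tilt [-0.     0.001 -1.   ] w 55.7 F [-2.1 -4.4 10.6] q6 -0.1
cm t [-0.03 -0.03  0.18] az 0.58
[-0.7   0.45  1.01]
t: 16.52
ee_pos: [538.0, 163.5, 53.9]
orientation: [3.092, 0.548, 0.0]
ft_force: [-2.3, -4.0, 12.1]
width: 56.1
t 16.52 pos [538.  163.5  53.9] yaw 20.11 tilt [-0.     0.001 -1.   ] w 56.1 F [-2.3 -4.  12.1] q6 -0.07
cm t [-0.03 -0.02  0.19] az -0.89
[-0.68  0.53  1.17]
```

The z moment rose to about 1 N·m at yaw 21–23°, so the ring is at its stop. I release, retreat and check.

```bash
python3 -m inch '[{"tx":0,"ty":0,"tz":0,"ax":0,"ay":0,"az":-1.5,"jaw":0},{"tx":0,"ty":0,"tz":0,"ax":0,"ay":0,"az":0,"jaw":1},{"tx":0,"ty":0,"tz":0,"ax":0,"ay":0,"az":0,"jaw":1},{"tx":0,"ty":0,"tz":0,"ax":0,"ay":0,"az":0,"jaw":1},{"tx":0,"ty":0,"tz":0,"ax":0,"ay":0,"az":0,"jaw":1},{"tx":0,"ty":0,"tz":0,"ax":0,"ay":0,"az":0,"jaw":1},{"tx":0,"ty":0,"tz":-2,"ax":0,"ay":0,"az":0,"jaw":1},{"tx":0,"ty":0,"tz":-5,"ax":0,"ay":0,"az":0,"jaw":1},{"tx":0,"ty":0,"tz":-5,"ax":0,"ay":0,"az":0,"jaw":1},{"tx":0,"ty":0,"tz":-5,"ax":0,"ay":0,"az":0,"jaw":1},{"tx":0,"ty":0,"tz":0,"ax":0,"ay":0,"az":0,"jaw":1}]'
python3 - <<'E'
from h import *
go(537.7,163.6,52,21)
im,d=viewer.get_image('side'); P=cloud('side',d)
n=(d>0)&(np.hypot(P[...,0]-537,P[...,1]-161)<60)&(P[...,2]>63)&(P[...,2]<84)
q=P[n]; k=cv2.kmeans(q.astype(np.float32),3,None,(3,50,.1),5,cv2.KMEANS_PP_CENTERS); print(k[2].round(1),[q[k[1].ravel()==i][:,2].max().round(1) for i in range(3)])
save('s4.png',cv2.resize(im[90:220,170:350],None,fx=4,fy=4,interpolation=cv2.INTER_CUBIC))
E
```

```text
t: 17.9
ee_pos: [540.4, 164.5, 227.3]
orientation: [-3.086, -0.583, -0.013]
ft_force: [0.2, -1.6, -0.3]
width: 88.0
t 17.9 pos [540.4 164.5 227.3] yaw 21.4 tilt [ 0.008  0.001 -1.   ] w 88.0 F [ 0.2 -1.6 -0.3] q6 -0.1
cm t [-0.43 -0.03 17.52] az 0.4
[[535.9 155.6  74.1]
 [514.7 149.2  70. ]
 [558.2 168.   70.7]] [np.float64(81.2), np.float64(74.7), np.float64(78.7)]
```

View pics/s4.png

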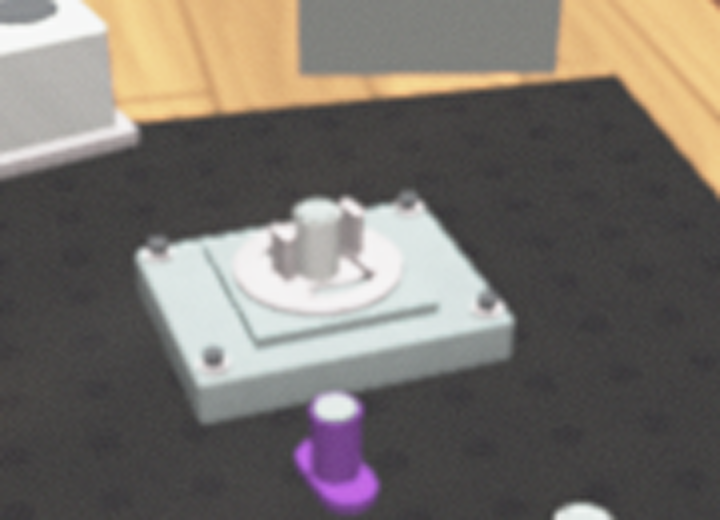

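The ring has turned: ears at (287,250) and (350,228), on a line at about 23.4°. That matches the stop predicted at about 22.5°. The barrel stands upright between them at (317,240) and the gripper is clear, so I hand in.

```bash
python3 -c "
from h import *
ctrl.close_job()"
```

```text
the job is handed in; nothing more can be done
```

The sight glass with the oblong flange is in the cover's pocket, the ring is screwed clockwise to its stop, and I handed the job in at about 18 s. I lowered the glass through the open ring to within about 1 mm of its seat before letting go.

- **Ring:** the last check put the ear line at about 23.4°, against about 22.5° expected at the stop. That is roughly 73° of turn. The moment rose to about 1.1 N·m at the end, so it was against the stop.
- **Glass:** it stands upright and centred between the ears, with its top at about 78–81 mm in the depth readings (78 mm if seated).
- **Gripper:** it is open, more than 140 mm above the parts and touching nothing.
- **Disagreements:** the two cameras differed by about 3.5 mm in y, but they agreed on the glass-to-ring offset, which is what I used. One flange-angle reading over the ring (0.6° against about 6° expected) came from a partly visible flange, so I ignored it; the glass went in without contact forces.

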